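# Right the toppled reagent bottles in the rack

### The job

Two tall white reagent bottles, one with a red cap and one with a blue cap, have toppled in the steel rack and lean on the squat amber bottles at its ends. Take each one in the gripper with a light grip (the soft walls dent easily), turn it upright while you hold it, and set it down, not drop it, on the rack floor in the gap it leans out of. Let go of both, and leave the amber bottles and everything else on the bench standing where they are.

Things in the scene. Friction and masses are not known exactly. Their poses are not given: they have to be found in the camera images.
- rack: steel reagent rack fixed to the bench: one open lane, 366 x 68 mm inside, low side rails and end plates (tops 30 mm above the bench). Origin: on the bench under its centre; y along the lane, x across it, z up. Lane floor 9 mm above the origin. From +y to -y stand jar_left, a gap, jar_mid, a gap, jar_right; gaps 73 to 95 mm long.
- bottle_red: tall square white soft-plastic bottle, red cap, 0.06-0.11 kg: body 40 x 40 mm, 108 mm long, cap 28 mm diameter up to 125 mm. Origin: centre of its base; z along its axis to the cap, x level across the lane. It starts leaning about 38 degrees towards the rack's +y end, on its lower base edge and the top edge of jar_left; its gap is from there to jar_mid.
- bottle_blue: tall square white soft-plastic bottle, blue cap, 0.06-0.11 kg: body 40 x 40 mm, 108 mm long, cap 28 mm diameter up to 125 mm. Origin: centre of its base; z along its axis to the cap, x level across the lane. It starts leaning about 38 degrees towards the rack's -y end, on its lower base edge and the top edge of jar_right; its gap is from there to jar_mid.
- red_grip (a point): point on the axis of bottle_red, 92 mm from its base: gripped here across the lane on the two flat sides (40 mm wide), the fingers clear cap, rack and squat bottles. The walls dent when the fingers press with more than 20 N each (40 N for the two together); a grip of 5 to 10 N holds it.
- blue_grip (a point): point on the axis of bottle_blue, 92 mm from its base: gripped here across the lane on the two flat sides (40 mm wide), the fingers clear cap, rack and squat bottles. The walls dent when the fingers press with more than 20 N each (40 N for the two together); a grip of 5 to 10 N holds it.
- jar_left: squat square amber bottle standing in the rack lane with a black screw cap: body 54 mm along the lane, 48 mm across, 48 mm high, cap 29 mm diameter on top to 59 mm; 0.17 kg, loose. Origin: centre of its underside, z up. At the rack's +y end; bottle_red leans on its top edge.
- jar_mid: squat square amber bottle standing in the rack lane with a yellow screw cap: body 54 mm along the lane, 48 mm across, 48 mm high, cap 29 mm diameter on top to 59 mm; 0.17 kg, loose. Origin: centre of its underside, z up. In the middle of the lane.
- jar_right: squat square amber bottle standing in the rack lane with a green screw cap: body 54 mm along the lane, 48 mm across, 48 mm high, cap 29 mm diameter on top to 59 mm; 0.17 kg, loose. Origin: centre of its underside, z up. At the rack's -y end; bottle_blue leans on its top edge.
- strip_vial: white test-strip vial, 32 mm diameter, 52 mm high, on the bench nearer the robot than the rack; bystander. Origin: centre of its underside, z up.
- meter: white glucose meter lying flat, 98 x 50 x 16 mm, on the bench nearer the robot than the rack; bystander. Origin: centre of its underside, x along its length.
- amber: round amber bottle with a white cap, 68 mm diameter, 165 mm high, on the bench beyond the rack; bystander. Origin: centre of its underside, z up.
- carton: white and yellow kit carton, 70 x 120 x 85 mm high, on the bench beyond the rack; bystander. Origin: centre of its underside, z up.
Not all that is in view belongs to the job. Leave any pink or purple look-alike of the jar_left alone.

How it is judged:
By the outcome, as a careful person would: the job done as asked, in the order asked, and still so for the second after the job is handed in, with the robot touching nothing.
It also fails if it takes over 51 s, if anything falls off the work surface, if the arm or the gripper's body presses on something with over 40 N, if the wrist force passes 120 N, or if a joint passes its speed limit or range.

### The arm

A 7-joint arm with a two-finger parallel gripper is mounted at the origin on the work surface. World frame = base frame: x ahead of the robot, y to its left, z up, the work surface at z = 0. Lengths are in m, angles in rad, forces in N, time in s.
With the tool pointing down it reaches from about 0.4 to 0.875 m from the base axis. Payload 6.5 kg.
Tool frame: the origin (TCP) lies midway between the tips of the shut fingers; the grasp point (between the pads) lies 19 mm behind it; z points along the fingers, y is the direction in which the jaws open and shut (so a half turn about z gives the same grasp; the last joint's range is limited). The gripper opens to 88 mm and grips with 3 to 60 N. Pads are 18 mm wide; open, the fingers measure 123 mm over their backs; the gripper's body (75 mm by 187 mm) begins 45 mm behind the grasp point.
Start: joints at [-1.273, 0.536, -0.004, 1.538, 0.003, 1.067, -0.071], TCP at [0.231, 0.607, 0.239] pointing down, gripper open.
Joint ranges: [-2.7, 2.7], [-0.37, 2.16], [-1.27, 1.26], [0.24, 2.4], [-1.31, 4.45], [0.19, 1.91], [-2.76, 2.76]. Speed limits (rad/s): [2.39, 2.39, 3.14, 3.14, 3.14, 3.14, 3.14].

### API

Orientations are given as a unit quaternion [x, y, z, w].
In Python, from cell import get_state, eyes, ctrl gives the robot as it stands. The module is installed in compiled form; this text tells all that it offers.
- The arm moves only by the tool carry_out, never from a script. Its argument "moves" is a list of rows, each an object with "linear": the shift along the tool's x, y, z in units of 30 mm (1.0 is 30 mm), a list of three; "rot": the turn, a rotation vector about the tool's x, y, z in units of 5 degrees (1.0 is 5 degrees), a list of three. In form: [{"linear": [x, y, z], "rot": [rx, ry, rz]}, ...]. A call has 1 to 20 rows; each row shifts and turns the commanded pose from where the row before left it, along the tool's axes as they then stand; what a row does not reach is not made up. A row lasts 1/8 s, in which the tool goes at most 62.5 mm and 10.7 degrees, less where a joint would pass 70% of its speed; a pose out of reach is approached as far as the arm can. A call is refused whole if a number of a shift passes 1 or a number of a turn 1, either way. A call with a gripper value outside its range is refused whole. "gripper" is the gripper command: -1 is fully open, 1 is shut, values between are in proportion, set as the call begins (left out, the last holds). The fingers move at their own pace and stop on an object; "grip_force" is the grip in N (left out, the last holds). Time passes only in rows, so rows that do not move let the fingers close. It gives the time, the measured TCP pose, the force and the opening at its end, in the units of the state.
- get_state(): the state, without advancing time (a new reading comes with each control period).
- eyes.capture(name): name is "scene" or "top" or "wrist"; returns a dict with "image" (384x512x3 uint8, red, green, blue), "depth" (384x512 float32, m along the optical axis (not along the pixel's ray), 0 where there is no reading), "mtx" (3x3 intrinsics, pixels), "extrinsics" (4x4, takes a point from camera to world coordinates). Camera axes: x right, y down, z forward; pixel columns grow to the right and rows downward; lengths in m; the calibration is good to about 2 mm. A picture is of the moment at which its call begins.
- ctrl.sign_off(): hands the job in, once; it reports no verdict.
The state is a dict: "clock": time; "qpos": joint angles; "joint_vel": joint speeds; "joint_torque": joint torques, N m; "eef_pos": TCP position; "tool_rot": TCP orientation; "contact_force": force on the tool from outside, world axes, zero at the start; "wrist_torque": the same for the moment, N m; "gripper_width": finger opening in m.
Only numpy, scipy, OpenCV 4.12 (cv2) and the standard library are available. Lean on these libraries where they do the work, as an engineer would, in place of code of your own. Each camera call takes 0.05 s, during which the arm holds its last target. There are 200 camera calls.

## Working session

There is one attempt and no reset: what is moved stays moved. The work goes in short steps, Python scripts to look and compute and a tool call to move; the robot and the scene stay as the last step left them, time stands still between calls to the robot, and variables do not carry over. Pictures are saved under pics/ and viewed, about 8 in all and at most 12, crops included, and the job is handed in when it is done.

Besides the shell and the picture viewer there is one more tool, called after "Call:" as name([rows], argument=value, ...), one row to a line, values as JSON. carry_out: Moves the arm, as the interface text tells. Its arguments: {"type":"object","properties":{"moves":{"type":"array","items":{"type":"object","properties":{"linear":{"type":"array","items":{"type":"number"}},"rot":{"type":"array","items":{"type":"number"}}}}},"gripper":{"type":"number"},"grip_force":{"type":"number"}},"required":["moves"]}

```bash
mkdir -p pics; python3 - <<'E'
from cell import get_state, eyes
import cv2, numpy as np
s=get_state(); print(s['clock'],s['eef_pos'],s['tool_rot'],s['gripper_width'])
for n in('scene','top'):
    c=eyes.capture(n); np.savez(f'{n}0.npz',**c); print(n,c['mtx'].tolist(),np.round(c['extrinsics'],3).tolist())
    cv2.imwrite(f'pics/{n}0.png',c['image'][:,:,::-1])
a=cv2.imread('pics/scene0.png');b=cv2.imread('pics/top0.png')
E
```

```text
0.0 [0.23110053 0.60689239 0.23784366] [ 1.80869116e-01  9.83506819e-01 -8.31252318e-04 -9.33426138e-05] 0.08849967180386463
scene [[380.8370248359872, 0.0, 251.62383163571417], [0.0, 380.8370248359872, 194.53613121512436], [0.0, 0.0, 1.0]] [[-0.203, 0.534, -0.821, 1.368], [0.979, 0.119, -0.165, 0.15], [0.01, -0.837, -0.547, 0.639], [0.0, 0.0, 0.0, 1.0]]
top [[453.1119661184064, 0.0, 255.2385916147155], [0.0, 453.1119661184064, 199.02422446709383], [0.0, 0.0, 1.0]] [[-0.026, -0.98, 0.197, 0.323], [-1.0, 0.028, 0.009, -0.011], [-0.014, -0.197, -0.98, 1.035], [0.0, 0.0, 0.0, 1.0]]
```

View pics/scene0.png

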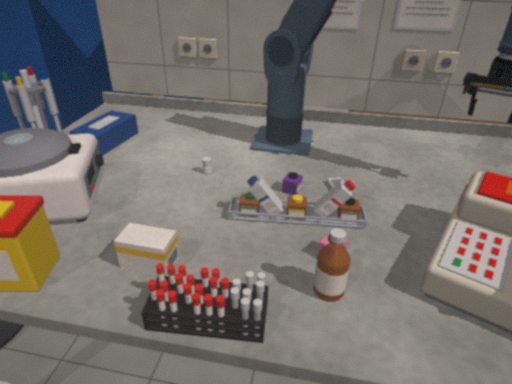

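View pics/top0.png

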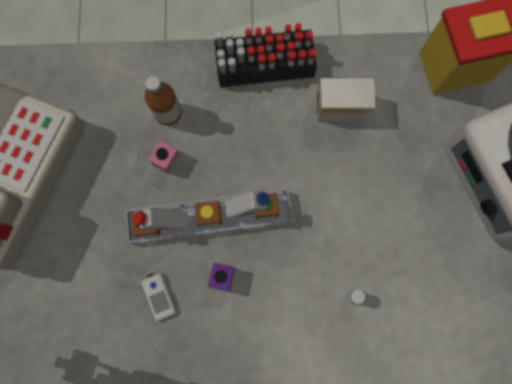

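The rack is at about (209,217) in the top view, with the red-capped bottle at its left end (138,218) and the blue-capped one at its right end (262,200). The pink (163,155) and purple (221,277) jars stand outside the rack, so they are the look-alikes. jar_left, mid and right are the amber ones in the lane.

```bash
cat > h.py <<'E'
import numpy as np, cv2
def ray(c,u,v,z):
    K,E=c['mtx'],c['extrinsics']; d=E[:3,:3]@np.linalg.solve(K,[u,v,1]); o=E[:3,3]
    return o+d*(z-o[2])/d[2]
def pts(c,m):
    v,u=np.nonzero(m&(c['depth']>0)); z=c['depth'][v,u]
    p=np.linalg.solve(c['mtx'],np.stack([u*z,v*z,z])); return (c['extrinsics'][:3,:3]@p).T+c['extrinsics'][:3,3]
def hsv(c): return cv2.cvtColor(c['image'],cv2.COLOR_RGB2HSV)
E
python3 - <<'E'
from h import *
c=dict(np.load('top0.npz')); H=hsv(c); h,s,v=cv2.split(H)
roi=np.zeros(h.shape,bool); roi[185:250,120:300]=1
M={'red':((h<6)|(h>174))&(s>150)&(v>90),'blue':(h>100)&(h<125)&(s>120),'yellow':(h>20)&(h<32)&(s>150)&(v>140),
 'green':(h>40)&(h<90)&(s>80),'orange':(h>7)&(h<20)&(s>130),'white':(s<40)&(v>150)}
for k,m in M.items():
    m=m&roi
    if not m.any(): print(k,'none');continue
    vv,uu=np.nonzero(m);P=pts(c,m); zz=np.percentile(P[:,2],90)
    T=P[P[:,2]>zz-.008]; print(k,m.sum(),uu.mean().round(1),vv.mean().round(1),'med',np.median(P,0).round(3),'top',T.mean(0).round(4),'z90',zz.round(3))
# rack: points high 25..33mm
P=pts(c,roi); r=P[(P[:,2]>.022)&(P[:,2]<.034)]
print(len(r)); 
bx=cv2.minAreaRect(r[:,:2].astype(np.float32)*1000); print(bx)
img=cv2.resize(c['image'][180:255,115:305],None,fx=4,fy=4,interpolation=cv2.INTER_CUBIC)
s=dict(np.load('scene0.npz')); i2=cv2.resize(s['image'][165:240,215:385],(760,335),interpolation=cv2.INTER_CUBIC)
cv2.imwrite('pics/crop.png',np.vstack([img[:265],i2])[:,:,::-1])
E
```

```text
red 104 138.2 217.7 med [0.475 0.239 0.12 ] top [0.475  0.2349 0.122 ] z90 0.125
blue 98 262.5 198.4 med [ 0.508 -0.017  0.12 ] top [ 0.5081 -0.016   0.1207] z90 0.124
yellow 112 206.3 211.3 med [0.494 0.105 0.066] top [0.4939 0.1049 0.0657] z90 0.068
green 31 269.2 204.6 med [ 0.504 -0.032  0.066] top [ 0.5011 -0.0295  0.1096] z90 0.105
orange 640 211.5 215.5 med [0.486 0.094 0.055] top [0.4862 0.0941 0.0548] z90 0.057
white none
823
((490.5057678222656, 104.62740325927734), (76.95392608642578, 372.3349609375), 5.939190864562988)
```

View pics/crop.png

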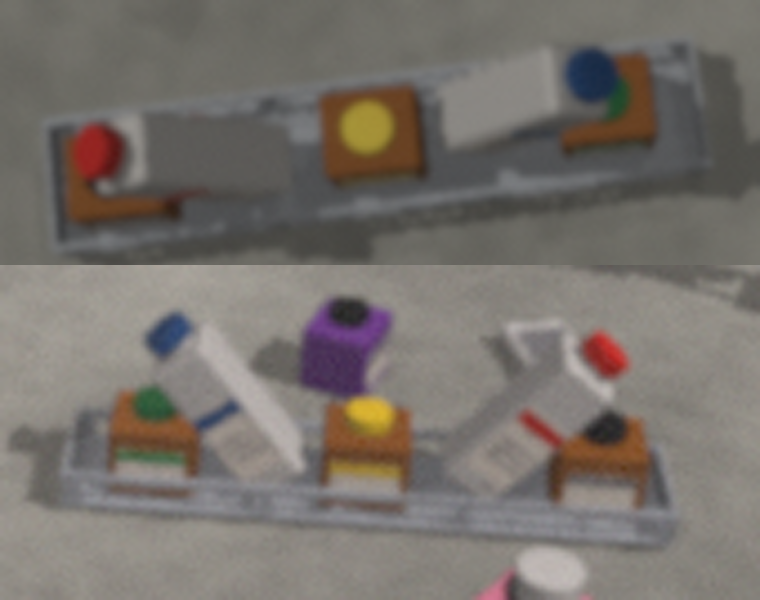

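```bash
python3 - <<'E'
from h import *
R=np.array([.4905,.1046]); t=np.radians(5.94); ey=np.array([-np.sin(t),np.cos(t)]); ex=np.array([np.cos(t),np.sin(t)])
roi=np.zeros((384,512),bool)
for n,b in(('top',(185,250,120,300)),('scene',(165,240,215,385))):
    c=dict(np.load(n+'0.npz')); roi[:]=0; roi[b[0]:b[1],b[2]:b[3]]=1
    H=hsv(c); h,s,v=cv2.split(H)
    P=pts(c,roi&(s<60)&(v>70)); L=np.c_[(P[:,:2]-R)@ex,(P[:,:2]-R)@ey,P[:,2]]
    for nm,sg in(('red',1),('blue',-1)):
        m=(abs(L[:,0])<.05)&(L[:,1]*sg>.03)&(L[:,1]*sg<.16)&(L[:,2]>.045); Q=L[m]
        # slices by y-bin: x-extent, and z max
        A=np.c_[Q[:,0],Q[:,1],np.ones(len(Q))]; 
        print(n,nm,len(Q))
        for z0 in np.arange(.05,.13,.02):
            q=Q[abs(Q[:,2]-z0)<.01]
            if len(q)>5: print('  z',z0.round(3),len(q),'x',np.percentile(q[:,0],[3,97]).round(4),'y',np.percentile(q[:,1],[3,97]).round(4))
    for nm,m in(('redcap',((h<6)|(h>174))&(s>150)&(v>90)),('bluecap',(h>100)&(h<125)&(s>120)),('yel',(h>20)&(h<32)&(s>150)&(v>140)),('orange',(h>7)&(h<20)&(s>130))):
        P=pts(c,roi&m); L2=np.c_[(P[:,:2]-R)@ex,(P[:,:2]-R)@ey,P[:,2]]
        if nm=='orange':
            q=L2[(L2[:,2]>.05)&(L2[:,2]<.062)]
            for a,b in((-.2,-.07),(-.05,.05),(.07,.2)):
                k=q[(q[:,1]>a)&(q[:,1]<b)]; print(' jar',len(k),np.percentile(k,[2,98],axis=0).round(4).tolist())
        else: print(nm,len(L2),np.percentile(L2,[5,50,95],axis=0).round(4).tolist())
E
```

```text
top red 778
  z 0.05 138 x [-0.0231  0.0172] y [0.0547 0.0964]
  z 0.07 185 x [-0.0231  0.0164] y [0.0684 0.0933]
  z 0.09 202 x [-0.0219  0.0156] y [0.0835 0.1343]
  z 0.11 253 x [-0.0208  0.016 ] y [0.0992 0.1294]
top blue 659
  z 0.05 117 x [-0.0144  0.0261] y [-0.1578 -0.0454]
  z 0.07 142 x [-0.0141  0.0254] y [-0.0902 -0.0579]
  z 0.09 164 x [-0.0138  0.0245] y [-0.1267 -0.0738]
  z 0.11 236 x [-0.0132  0.0232] y [-0.1247 -0.0897]
redcap 104 [[-0.0125, 0.1252, 0.1097], [-0.0011, 0.1348, 0.1196], [0.0095, 0.1458, 0.1253]]
bluecap 98 [[-0.0046, -0.1324, 0.1132], [0.005, -0.1234, 0.1198], [0.0142, -0.1145, 0.1257]]
yel 112 [[-0.0071, -0.0103, 0.0628], [0.0031, 0.0, 0.0658], [0.0137, 0.0106, 0.0685]]
 jar 182 [[-0.0195, -0.1547, 0.0511], [0.0228, -0.1086, 0.0582]]
 jar 311 [[-0.0206, -0.026, 0.0512], [0.0233, 0.0233, 0.0587]]
 jar 135 [[-0.0257, 0.1172, 0.0509], [0.0136, 0.1657, 0.0582]]
scene red 552
  z 0.05 122 x [-0.0116  0.0232] y [0.0518 0.1014]
  z 0.07 130 x [-0.0131  0.0232] y [0.0642 0.1392]
  z 0.09 168 x [-0.0121  0.0228] y [0.0796 0.1341]
  z 0.11 132 x [-0.0129  0.0224] y [0.0952 0.1288]
scene blue 569
  z 0.05 116 x [-0.005   0.0319] y [-0.1003 -0.0473]
  z 0.07 148 x [-0.0041  0.0312] y [-0.1307 -0.0609]
  z 0.09 164 x [-0.0027  0.0313] y [-0.131  -0.0772]
  z 0.11 139 x [-0.0032  0.0292] y [-0.1368 -0.0925]
redcap 58 [[-0.0016, 0.0934, 0.0693], [0.0123, 0.1272, 0.1186], [0.0215, 0.1389, 0.1259]]
bluecap 25 [[0.0118, -0.1288, 0.1147], [0.019, -0.1238, 0.1223], [0.0224, -0.1187, 0.1267]]
yel 75 [[-0.0044, -0.0149, 0.0405], [0.0127, -0.0016, 0.067], [0.0303, 0.0095, 0.0695]]
 jar 105 [[-0.0074, -0.1569, 0.0503], [0.0313, -0.1109, 0.0587]]
 jar 131 [[-0.01, -0.0275, 0.0507], [0.0306, 0.0186, 0.06]]
 jar 123 [[-0.0095, 0.1121, 0.0504], [0.0251, 0.1614, 0.0588]]
```

Call:
carry_out([
  {"linear": [-0.9,-0.9,0],"rot": [0,0,0]},
  {"linear": [-0.9,-0.9,0],"rot": [0,0,0]},
  {"linear": [-0.9,-0.9,0],"rot": [0,0,0]},
  {"linear": [-0.9,-0.9,0],"rot": [0,0,0]},
  {"linear": [-0.9,-0.9,0],"rot": [0,0,0]},
  {"linear": [-1,-0.7,0],"rot": [0,0,0]},
  {"linear": [-1,-0.7,0],"rot": [0,0,0]},
  {"linear": [-1,-0.7,0],"rot": [0,0,0]},
  {"linear": [-1,-0.7,0],"rot": [0,0,0]},
  {"linear": [-1,-0.7,0],"rot": [0,0,0]},
  {"linear": [-1,-0.7,0],"rot": [0,0,0]},
  {"linear": [-1,-0.7,0],"rot": [0,0,0]},
  {"linear": [-1,-0.3,0],"rot": [0,0,0]},
], gripper=-1, grip_force=7)

```text
clock: 1.72
eef_pos: [0.4785, 0.2004, 0.2385]
tool_rot: [0.181, 0.983, -0.0, -0.0]
contact_force: [0.6, -0.4, 1.2]
gripper_width: 0.0879
```

Call:
carry_out([
  {"linear": [0,0,0],"rot": [0,0,1]},
  {"linear": [0,0,0],"rot": [0,0,1]},
  {"linear": [0,0,0],"rot": [0,0,1]},
  {"linear": [0,0,0],"rot": [0,0,1]},
  {"linear": [0,0,0],"rot": [0,0,1]},
  {"linear": [0,0,0],"rot": [0,0,1]},
  {"linear": [0,0,0],"rot": [0,0,1]},
  {"linear": [0,0,0],"rot": [0,0,1]},
  {"linear": [0,0,0],"rot": [0,0,1]},
  {"linear": [0,0,0],"rot": [0,0,1]},
  {"linear": [0,0,0],"rot": [0,0,1]},
  {"linear": [0,0,0],"rot": [0,0,1]},
  {"linear": [0,0,0],"rot": [0,0,0.66]},
  {"linear": [0,0,0],"rot": [0,0,0]},
])

```text
clock: 3.48
eef_pos: [0.478, 0.202, 0.2385]
tool_rot: [0.67, 0.743, -0.0, -0.0]
contact_force: [-0.0, 0.0, -0.7]
gripper_width: 0.0883
```

```bash
python3 - <<'E'
from cell import get_state, eyes
import cv2, numpy as np
s=get_state(); print(s['clock'],s['eef_pos'],s['tool_rot'],s['qpos'])
c=eyes.capture('wrist'); np.savez('wrist1.npz',**c); print(np.round(c['extrinsics'],3).tolist(),c['mtx'][0,0])
cv2.imwrite('pics/wrist1.png',c['image'][:,:,::-1])
E
```

```text
3.475 [0.47795813 0.20200761 0.23846607] [ 6.69803956e-01  7.42537924e-01 -3.00292387e-04 -4.19525501e-05] [-0.78883934  0.32454741  0.37165524  1.90075971 -0.14342985  0.94256614
 -0.24731837]
[[0.995, 0.099, 0.026, 0.47], [0.102, -0.957, -0.27, 0.271], [-0.002, 0.271, -0.962, 0.384], [0.0, 0.0, 0.0, 1.0]] 299.39208059414125
```

View pics/wrist1.png

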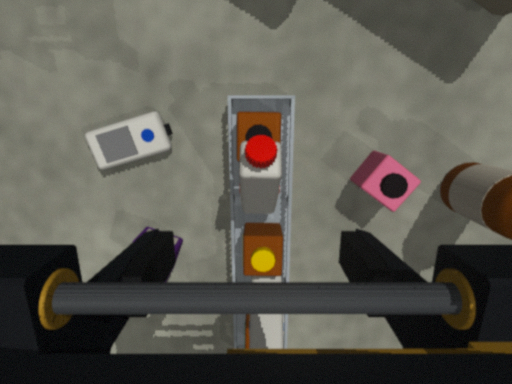

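The wrist view shows the rack running vertically at columns 228–294, red cap (261,151) over the black cap (259,133), yellow cap (263,260), and the pink jar well off the rack at (385,180).

```bash
python3 - <<'E'
from h import *
c=dict(np.load('wrist1.npz')); h,s,v=cv2.split(hsv(c)); roi=np.zeros(h.shape,bool); roi[90:275,222:300]=1
R=np.array([.4905,.1046]); t=np.radians(5.94); ey=np.array([-np.sin(t),np.cos(t)]); ex=np.array([np.cos(t),np.sin(t)])
L=lambda P: np.c_[(P[:,:2]-R)@ex,(P[:,:2]-R)@ey,P[:,2]]
for nm,m in(('redcap',((h<6)|(h>174))&(s>150)&(v>90)),('yel',(h>20)&(h<32)&(s>150)&(v>140)),('orange',(h>7)&(h<20)&(s>130))):
    P=L(pts(c,roi&m)); vv,uu=np.nonzero(roi&m)
    if nm=='orange': P=P[(P[:,2]>.052)&(P[:,2]<.064)]; 
    for q in ((P,) if nm!='orange' else (P[P[:,1]<.06],P[P[:,1]>.06])):
        print(nm,len(q),uu.mean(),vv.mean(),np.percentile(q,[3,50,97],axis=0).round(4).tolist())
W=L(pts(c,roi&(s<60)&(v>70)))
for z0 in np.arange(.05,.13,.02):
    q=W[(abs(W[:,2]-z0)<.01)&(abs(W[:,0])<.03)&(W[:,1]<.16)]
    if len(q)>5: print(z0.round(3),len(q),np.percentile(q[:,:2],[3,97],axis=0).round(4).tolist())
P=L(pts(c,roi)); r=P[(P[:,2]>.024)&(P[:,2]<.036)]
for y0 in np.arange(.0,.2,.03):
    q=r[abs(r[:,1]-y0)<.015]; 
    if len(q)>5: print('rail',y0.round(3),len(q),np.percentile(q[:,0],[2,98]).round(4))
print('ymax',np.percentile(r[:,1],99.5))
E
```

```text
redcap 827 260.42960288808666 150.45367027677497 [[-0.0123, 0.1208, 0.112], [-0.0008, 0.1338, 0.1202], [0.0115, 0.1453, 0.1266]]
yel 437 262.79138321995464 260.14285714285717 [[-0.0095, -0.019, 0.0565], [0.0033, -0.0013, 0.0673], [0.0151, 0.0112, 0.0686]]
orange 1086 260.0502838605028 197.30048661800487 [[-0.0197, -0.0257, 0.0536], [0.0023, 0.0089, 0.0563], [0.0254, 0.025, 0.0578]]
orange 929 260.0502838605028 197.30048661800487 [[-0.025, 0.1271, 0.055], [-0.0045, 0.1555, 0.0564], [0.02, 0.1658, 0.0579]]
0.05 270 [[-0.027, 0.0504], [0.0165, 0.1496]]
0.07 313 [[-0.0215, 0.0654], [0.0173, 0.0819]]
0.09 457 [[-0.0205, 0.0817], [0.0183, 0.1367]]
0.11 987 [[-0.0194, 0.0977], [0.0181, 0.1275]]
rail 0.0 147 [-0.0375  0.0379]
rail 0.03 284 [-0.0367  0.0383]
rail 0.06 171 [-0.0373  0.0384]
rail 0.09 172 [-0.0373  0.0384]
rail 0.12 191 [-0.037   0.0382]
rail 0.15 212 [-0.0372  0.0384]
rail 0.18 317 [-0.0365  0.0384]
ymax 0.1841487354231342
```

Call:
carry_out([
  {"linear": [0.75,0.05,0.9],"rot": [0,0,0]},
  {"linear": [0.75,0,0.9],"rot": [0,0,0]},
  {"linear": [0.75,0,0.9],"rot": [0,0,0]},
  {"linear": [0,0,0],"rot": [0,-0.95,0]},
  {"linear": [0,0,0],"rot": [0,-0.95,0]},
  {"linear": [0,0,0],"rot": [0,-0.95,0]},
  {"linear": [0,0,0],"rot": [0,-0.95,0]},
  {"linear": [0,0,0],"rot": [0,-0.95,0]},
  {"linear": [0,0,0],"rot": [0,-0.95,0]},
  {"linear": [0,0,0],"rot": [0,-0.95,0]},
  {"linear": [0,0,0],"rot": [0,-0.95,0]},
  {"linear": [0,0,0],"rot": [0,0,0]},
])

```text
clock: 5.03
eef_pos: [0.472, 0.2707, 0.1563]
tool_rot: [0.632, 0.703, -0.219, 0.241]
contact_force: [-0.5, -0.4, 0.2]
gripper_width: 0.0879
```

```bash
cat >> h.py <<'E'
R0=np.array([.4905,.1046]); t0=np.radians(5.94); ey=np.array([-np.sin(t0),np.cos(t0)]); ex=np.array([np.cos(t0),np.sin(t0)])
def L(P): P=np.atleast_2d(P); return np.c_[(P[:,:2]-R0)@ex,(P[:,:2]-R0)@ey,P[:,2]]
def rep():
    from cell import get_state; from scipy.spatial.transform import Rotation as Q
    s=get_state(); M=Q.from_quat(s['tool_rot']).as_matrix()
    T=np.stack([[*ex,0],[*ey,0],[0,0,1]])@M
    print('t',round(s['clock'],2),'tcp rack',L(s['eef_pos'])[0].round(4),'grasp',(L(s['eef_pos'])[0]-.019*T[:,2]).round(4),'tilt',np.degrees(np.arctan2(T[1,2],-T[2,2])).round(2),'toolx',T[:,0].round(3),'tooly',T[:,1].round(3),'q',s['qpos'].round(2),'F',np.round(s['contact_force'],1),'w',round(s['gripper_width'],4))
E
python3 - <<'E'
from h import *; from cell import eyes
rep(); c=eyes.capture('scene'); im=c['image'][60:270,190:420]
cv2.imwrite('pics/s2.png',cv2.resize(im,None,fx=3,fy=2.8,interpolation=cv2.INTER_CUBIC)[:,:,::-1])
E
```

```text
t 5.03 tcp rack [-0.0012  0.1671  0.1563] grasp [-0.0012  0.1789  0.1713] tilt -38.02 toolx [-0.003  0.788 -0.616] tooly [ 1.     0.002 -0.002] q [-1.22  0.79  0.52  1.65  0.16  1.21 -0.74] F [-0.5 -0.4  0.2] w 0.0879
```

View pics/s2.png

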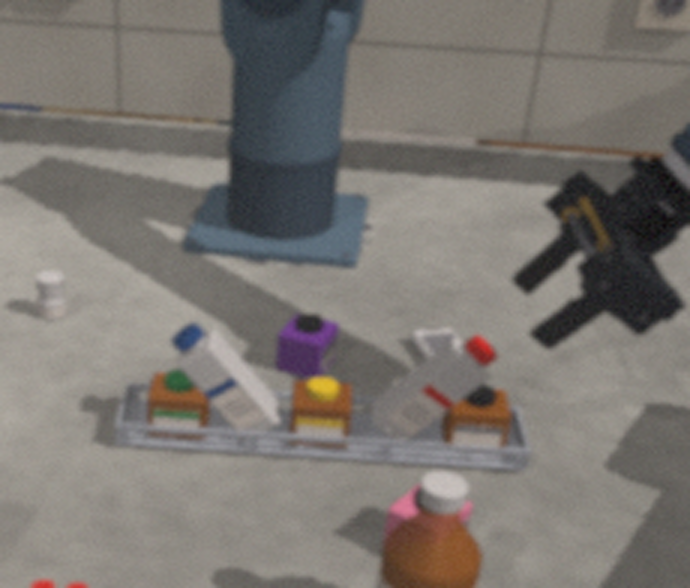

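The arm reached the 38° tilt; the open fingers point along the red bottle's axis, clear of everything. Going in along the axis and closing lightly.

Call:
carry_out([
  {"linear": [-0.02,0,0.83],"rot": [0,0,0]},
  {"linear": [-0.02,0,0.83],"rot": [0,0,0]},
  {"linear": [-0.02,0,0.83],"rot": [0,0,0]},
  {"linear": [0,0,0.83],"rot": [0,0,0]},
  {"linear": [0,0,0],"rot": [0,0,0]},
])

```text
clock: 5.7
eef_pos: [0.4789, 0.2045, 0.0804]
tool_rot: [0.634, 0.701, -0.219, 0.241]
contact_force: [-0.5, 0.9, -0.5]
gripper_width: 0.0883
```

Call:
carry_out([
  {"linear": [0,0,0],"rot": [0,0,0]},
  {"linear": [0,0,0],"rot": [0,0,0]},
  {"linear": [0,0,0],"rot": [0,0,0]},
  {"linear": [0,0,0],"rot": [0,0,0]},
  {"linear": [0,0,0],"rot": [0,0,0]},
  {"linear": [0,0,0],"rot": [0,0,0]},
  {"linear": [0,0,0],"rot": [0,0,0]},
  {"linear": [0,0,0],"rot": [0,0,0]},
], gripper=1, grip_force=7)

```text
clock: 6.7
eef_pos: [0.4792, 0.207, 0.0804]
tool_rot: [0.634, 0.702, -0.218, 0.242]
contact_force: [0.2, 0.2, 1.1]
gripper_width: 0.0404
```

```bash
python3 - <<'E'
from h import *; from cell import eyes
rep(); c=eyes.capture('scene'); im=c['image'][110:270,210:400]; np.savez('s3.npz',**c)
w=eyes.capture('wrist')['image']
cv2.imwrite('pics/s3.png',np.hstack([cv2.resize(im,(440,370),interpolation=cv2.INTER_CUBIC),cv2.resize(w,(360,370))])[:,:,::-1])
E
```

```text
t 6.7 tcp rack [-0.0006  0.103   0.0804] grasp [-0.0006  0.1147  0.0953] tilt -38.0 toolx [ 0.001  0.788 -0.616] tooly [ 1.    -0.001  0.   ] q [-1.16  0.86  0.51  1.77  0.17  1.   -0.74] F [0.2 0.2 1.1] w 0.0404
```

View pics/s3.png

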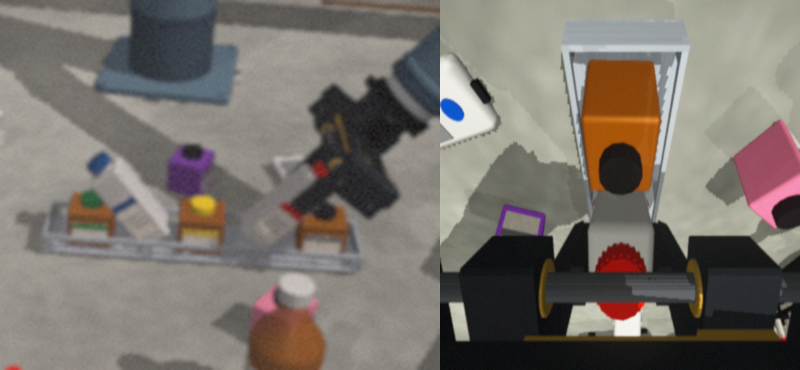

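Red is held (opening 40.4 mm) and still in the lane. Next: lift 30 mm, then turn it upright over the gap.

Call:
carry_out([
  {"linear": [-0.2,0,-0.26],"rot": [0,0,0]},
  {"linear": [-0.2,0,-0.26],"rot": [0,0,0]},
  {"linear": [-0.2,0,-0.26],"rot": [0,0,0]},
  {"linear": [-0.11,0,0.09],"rot": [0,0.95,0]},
  {"linear": [-0.12,0,0.08],"rot": [0,0.95,0]},
  {"linear": [-0.125,0,0.07],"rot": [0,0.95,0]},
  {"linear": [-0.13,0,0.06],"rot": [0,0.95,0]},
  {"linear": [-0.135,0,0.045],"rot": [0,0.95,0]},
  {"linear": [-0.14,0,0.035],"rot": [0,0.95,0]},
  {"linear": [-0.14,0,0.025],"rot": [0,0.95,0]},
  {"linear": [-0.14,0,0.01],"rot": [0,0.95,0]},
  {"linear": [0,0,0],"rot": [0,0,0]},
  {"linear": [0,0,0],"rot": [0,0,0]},
])

```text
clock: 8.43
eef_pos: [0.4827, 0.1737, 0.1099]
tool_rot: [0.67, 0.743, -0.0, 0.0]
contact_force: [-1.0, 0.6, -1.7]
gripper_width: 0.0404
```

```bash
python3 - <<'E'
from h import *; from cell import eyes
rep(); c=eyes.capture('scene'); im=c['image'][110:270,210:400]; np.savez('s4.npz',**c)
w=eyes.capture('wrist'); np.savez('w4.npz',**w)
cv2.imwrite('pics/s4.png',np.hstack([cv2.resize(im,(440,370),interpolation=cv2.INTER_CUBIC),cv2.resize(w['image'],(360,370))])[:,:,::-1])
E
```

```text
t 8.43 tcp rack [-0.0006  0.0696  0.1099] grasp [-0.0006  0.0696  0.1289] tilt -0.05 toolx [ 0.001  1.    -0.001] tooly [ 1.    -0.001  0.   ] q [-0.62  0.5   0.23  2.   -0.18  0.65 -0.16] F [-1.   0.6 -1.7] w 0.0404
```

View pics/s4.png

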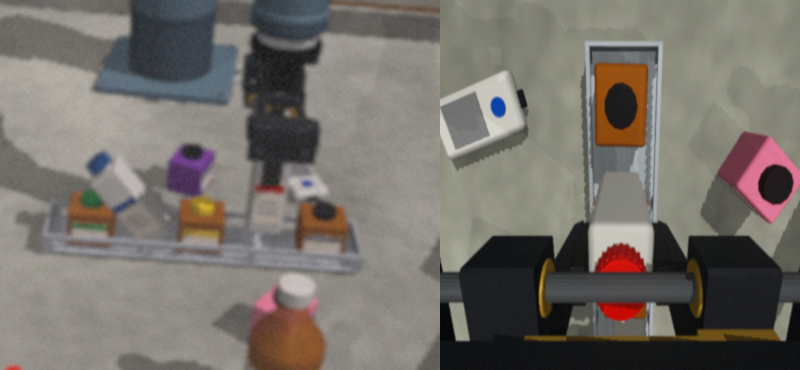

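The red bottle hangs upright in its gap between the yellow and black caps. Lowering it gently.

Call:
carry_out([
  {"linear": [0,0,0.2],"rot": [0,0,0]},
  {"linear": [0,0,0.2],"rot": [0,0,0]},
  {"linear": [0,0,0.2],"rot": [0,0,0]},
  {"linear": [0,0,0.1],"rot": [0,0,0]},
  {"linear": [0,0,0],"rot": [0,0,0]},
  {"linear": [0,0,0],"rot": [0,0,0]},
])

```text
clock: 9.28
eef_pos: [0.4828, 0.1731, 0.0888]
tool_rot: [0.67, 0.742, 0.0, 0.0]
contact_force: [0.5, -0.1, -1.5]
gripper_width: 0.0398
```

Call:
carry_out([
  {"linear": [0,0,0.04],"rot": [0,0,0]},
  {"linear": [0,0,0.04],"rot": [0,0,0]},
  {"linear": [0,0,0],"rot": [0,0,0]},
])

```text
clock: 9.65
eef_pos: [0.4827, 0.1731, 0.0862]
tool_rot: [0.67, 0.742, -0.0, 0.0]
contact_force: [0.1, 0.6, -1.3]
gripper_width: 0.04
```

Call:
carry_out([
  {"linear": [0,0,0.04],"rot": [0,0,0]},
  {"linear": [0,0,0],"rot": [0,0,0]},
  {"linear": [0,0,0],"rot": [0,0,0]},
])

```text
clock: 10.02
eef_pos: [0.4827, 0.1731, 0.0851]
tool_rot: [0.67, 0.742, -0.0, 0.0]
contact_force: [-0.0, -0.5, -0.9]
gripper_width: 0.04
```

Call:
carry_out([
  {"linear": [0,0,0.04],"rot": [0,0,0]},
  {"linear": [0,0,0],"rot": [0,0,0]},
  {"linear": [0,0,0],"rot": [0,0,0]},
])

```text
clock: 10.4
eef_pos: [0.4827, 0.1731, 0.0839]
tool_rot: [0.67, 0.742, 0.0, 0.0]
contact_force: [0.3, 0.0, -0.3]
gripper_width: 0.0402
```

Call:
carry_out([
  {"linear": [0,0,0.04],"rot": [0,0,0]},
  {"linear": [0,0,0],"rot": [0,0,0]},
  {"linear": [0,0,0],"rot": [0,0,0]},
])

```text
clock: 10.78
eef_pos: [0.4827, 0.1731, 0.0827]
tool_rot: [0.67, 0.742, -0.0, 0.0]
contact_force: [-0.4, -0.3, -1.7]
gripper_width: 0.0398
```

Call:
carry_out([
  {"linear": [0,0,0.04],"rot": [0,0,0]},
  {"linear": [0,0,0],"rot": [0,0,0]},
  {"linear": [0,0,0],"rot": [0,0,0]},
])

```text
clock: 11.15
eef_pos: [0.4828, 0.1731, 0.0819]
tool_rot: [0.67, 0.742, 0.0, -0.0]
contact_force: [-2.4, -2.0, 5.5]
gripper_width: 0.0402
```

```bash
python3 - <<'E'
from h import *; from cell import eyes
rep()
for n in('top','scene'):
    c=eyes.capture(n); h,s,v=cv2.split(hsv(c)); roi=np.zeros(h.shape,bool)
    if n=='top': roi[190:245,140:200]=1
    else: roi[165:240,300:350]=1
    P=L(pts(c,roi&((h<6)|(h>174))&(s>130)&(v>60)))
    if len(P): print(n,len(P),np.percentile(P,[5,50,95],axis=0).round(4).tolist())
E
```

```text
t 11.15 tcp rack [-0.0006  0.069   0.0819] grasp [-0.0006  0.069   0.1009] tilt 0.02 toolx [0.002 1.    0.   ] tooly [ 1.    -0.002  0.   ] q [-0.6   0.55  0.22  2.01 -0.2   0.59 -0.15] F [-2.4 -2.   5.5] w 0.0402
scene 18 [[0.0183, 0.0585, 0.0731], [0.0214, 0.0676, 0.0748], [0.0309, 0.0782, 0.0843]]
```

Firm contact (5.5 N upward) with the grasp 92 mm above the floor, so it is seated. Releasing and lifting straight up.

Call:
carry_out([
  {"linear": [0,0,0],"rot": [0,0,0]},
  {"linear": [0,0,0],"rot": [0,0,0]},
  {"linear": [0,0,0],"rot": [0,0,0]},
  {"linear": [0,0,0],"rot": [0,0,0]},
  {"linear": [0,0,0],"rot": [0,0,0]},
  {"linear": [0,0,0],"rot": [0,0,0]},
], gripper=-1)

```text
clock: 12.0
eef_pos: [0.4827, 0.1731, 0.0815]
tool_rot: [0.67, 0.742, 0.0, 0.0]
contact_force: [-0.0, -0.2, -0.4]
gripper_width: 0.0885
```

Call:
carry_out([
  {"linear": [0,0,-0.5],"rot": [0,0,0]},
  {"linear": [0,0,-0.8],"rot": [0,0,0]},
  {"linear": [0,0,-1],"rot": [0,0,0]},
  {"linear": [0,0,-1],"rot": [0,0,0]},
  {"linear": [-1,0,-1],"rot": [0,0,0]},
  {"linear": [-1,0,-0.5],"rot": [0,0,0]},
  {"linear": [-1,0,0],"rot": [0,0,0]},
  {"linear": [-1,0,0],"rot": [0,0,0]},
  {"linear": [-1,0,0],"rot": [0,0,0]},
  {"linear": [-1,0,0],"rot": [0,0,0]},
  {"linear": [0,0,0],"rot": [0,0,0]},
])

```text
clock: 13.38
eef_pos: [0.5012, -0.0085, 0.2265]
tool_rot: [0.672, 0.741, 0.0, 0.001]
contact_force: [0.1, 0.4, -0.4]
gripper_width: 0.0882
```

```bash
python3 - <<'E'
from h import *; from cell import eyes
rep()
c=eyes.capture('wrist'); np.savez('w5.npz',**c)
t=eyes.capture('scene')['image'][150:250,210:390]
cv2.imwrite('pics/s5.png',np.hstack([cv2.resize(c['image'],(400,400)),cv2.resize(t,(400,400),interpolation=cv2.INTER_CUBIC)])[:,:,::-1])
E
```

```text
t 13.38 tcp rack [-0.0011 -0.1136  0.2265] grasp [-0.0011 -0.1136  0.2455] tilt -0.04 toolx [ 0.006  1.    -0.001] tooly [ 1.    -0.006  0.001] q [-0.37  0.31  0.36  1.96 -0.14  0.9   0.16] F [ 0.1  0.4 -0.4] w 0.0882
```

View pics/s5.png

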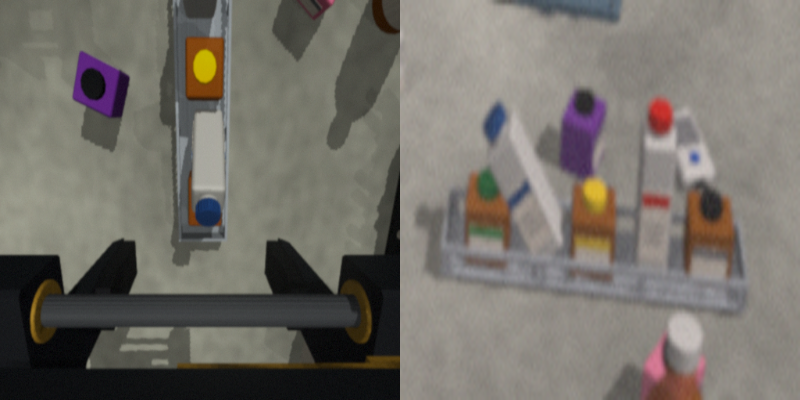

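Red stands upright in its gap, released. The wrist view shows the blue bottle leaning, with its cap at about (208,210) in the left half. Measuring it.

```bash
python3 - <<'E'
from h import *
c=dict(np.load('w5.npz')); h,s,v=cv2.split(hsv(c)); roi=np.zeros(h.shape,bool); roi[0:240,222:300]=1
for nm,m in(('blue',(h>100)&(h<125)&(s>120)),('yel',(h>20)&(h<32)&(s>150)&(v>140)),('orange',(h>7)&(h<20)&(s>130))):
    P=L(pts(c,roi&m))
    if nm=='orange': P=P[(P[:,2]>.052)&(P[:,2]<.064)]
    for q in ((P,) if nm!='orange' else (P[P[:,1]<-.06],P[abs(P[:,1])<.06])):
        print(nm,len(q),np.percentile(q,[3,50,97],axis=0).round(4).tolist())
W=L(pts(c,roi&(s<60)&(v>70)))
for z0 in np.arange(.05,.13,.02):
    q=W[(abs(W[:,2]-z0)<.01)&(abs(W[:,0])<.03)&(W[:,1]<-.03)&(W[:,1]>-.16)]
    if len(q)>5: print(z0.round(3),len(q),np.percentile(q[:,:2],[3,97],axis=0).round(4).tolist())
P=L(pts(c,roi)); r=P[(P[:,2]>.024)&(P[:,2]<.036)]
for y0 in (-.03,-.09,-.15):
    q=r[abs(r[:,1]-y0)<.015]; print('rail',y0,len(q),np.percentile(q[:,0],[2,98]).round(4))
E
```

```text
blue 677 [[-0.0065, -0.1364, 0.1137], [0.0058, -0.122, 0.1212], [0.0181, -0.1131, 0.1267]]
yel 779 [[-0.0094, -0.0138, 0.0573], [0.0034, -0.0014, 0.0675], [0.0157, 0.0113, 0.0688]]
orange 273 [[-0.0198, -0.157, 0.0547], [-0.0166, -0.1435, 0.0563], [0.0247, -0.108, 0.0576]]
orange 1974 [[-0.0192, -0.0277, 0.0547], [0.0026, -0.0037, 0.0564], [0.0254, 0.023, 0.058]]
0.05 620 [[-0.012, -0.0612], [0.0267, -0.0421]]
0.07 725 [[-0.0117, -0.074], [0.0266, -0.0578]]
0.09 862 [[-0.0123, -0.1242], [0.0256, -0.0738]]
0.11 1340 [[-0.0117, -0.1189], [0.0246, -0.0899]]
rail -0.03 259 [-0.0373  0.0382]
rail -0.09 202 [-0.0373  0.0384]
rail -0.15 176 [-0.0373  0.0383]
```

Call:
carry_out([
  {"linear": [-0.49,0.09,0.76],"rot": [0,0,0]},
  {"linear": [-0.49,0.09,0.76],"rot": [0,0,0]},
  {"linear": [-0.49,0.08,0.76],"rot": [0,0,0]},
  {"linear": [0,0,0],"rot": [0,0.95,0]},
  {"linear": [0,0,0],"rot": [0,0.95,0]},
  {"linear": [0,0,0],"rot": [0,0.95,0]},
  {"linear": [0,0,0],"rot": [0,0.95,0]},
  {"linear": [0,0,0],"rot": [0,0.95,0]},
  {"linear": [0,0,0],"rot": [0,0.95,0]},
  {"linear": [0,0,0],"rot": [0,0.95,0]},
  {"linear": [0,0,0],"rot": [0,0.95,0]},
  {"linear": [0,0,0],"rot": [0,0,0]},
  {"linear": [0,0,0],"rot": [0,0,0]},
])

```text
clock: 15.1
eef_pos: [0.5136, -0.0478, 0.1574]
tool_rot: [0.633, 0.703, 0.218, -0.241]
contact_force: [0.5, -0.6, -0.9]
gripper_width: 0.0885
```

```bash
python3 - <<'E'
from h import *
rep()
E
```

```text
t 15.1 tcp rack [ 0.0072 -0.1539  0.1574] grasp [ 0.0072 -0.1656  0.1724] tilt 37.96 toolx [-0.001  0.788  0.615] tooly [1. 0. 0.] q [ 0.29  0.63  0.09  1.81 -0.7   1.16  0.92] F [ 0.5 -0.6 -0.9] w 0.0885
```

Call:
carry_out([
  {"linear": [-0.02,-0.02,0.81],"rot": [0,0,0]},
  {"linear": [-0.02,0,0.81],"rot": [0,0,0]},
  {"linear": [-0.02,0,0.81],"rot": [0,0,0]},
  {"linear": [-0.01,0,0.81],"rot": [0,0,0]},
  {"linear": [0,0,0],"rot": [0,0,0]},
])

```text
clock: 15.72
eef_pos: [0.5059, 0.0113, 0.0791]
tool_rot: [0.632, 0.703, 0.218, -0.243]
contact_force: [0.3, 0.7, -0.3]
gripper_width: 0.088
```

Call:
carry_out([
  {"linear": [0,0,0],"rot": [0,0,0]},
  {"linear": [0,0,0],"rot": [0,0,0]},
  {"linear": [0,0,0],"rot": [0,0,0]},
  {"linear": [0,0,0],"rot": [0,0,0]},
  {"linear": [0,0,0],"rot": [0,0,0]},
  {"linear": [0,0,0],"rot": [0,0,0]},
  {"linear": [0,0,0],"rot": [0,0,0]},
  {"linear": [0,0,0],"rot": [0,0,0]},
], gripper=1, grip_force=7)

```text
clock: 16.73
eef_pos: [0.5068, 0.0087, 0.0792]
tool_rot: [0.634, 0.702, 0.218, -0.242]
contact_force: [0.2, -0.4, -0.1]
gripper_width: 0.0403
```

```bash
python3 - <<'E'
from h import *; from cell import eyes
rep(); c=eyes.capture('scene'); im=c['image'][110:270,210:400]
w=eyes.capture('wrist')['image']
cv2.imwrite('pics/s6.png',np.hstack([cv2.resize(im,(440,370),interpolation=cv2.INTER_CUBIC),cv2.resize(w,(360,370))])[:,:,::-1])
E
```

```text
t 16.73 tcp rack [ 0.0063 -0.0971  0.0792] grasp [ 0.0063 -0.1087  0.0941] tilt 38.0 toolx [0.001 0.788 0.616] tooly [ 1.    -0.002  0.   ] q [ 0.25  0.73  0.03  1.89 -0.79  0.97  0.98] F [ 0.2 -0.4 -0.1] w 0.0403
```

View pics/s6.png

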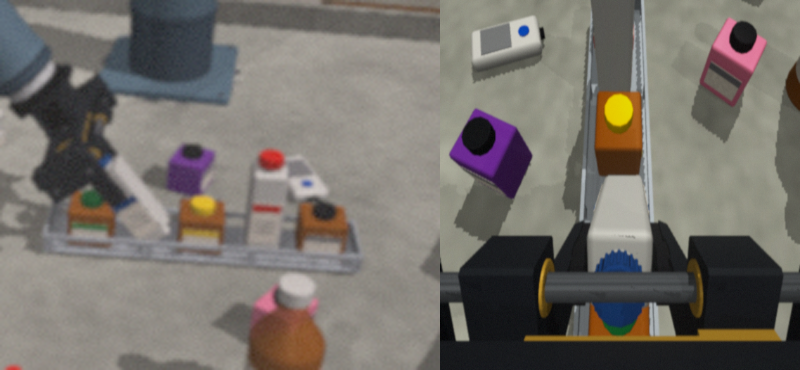

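Blue is gripped (opening 40.3 mm), red still upright. Mirrored lift and turn.

Call:
carry_out([
  {"linear": [0.2,0,-0.26],"rot": [0,0,0]},
  {"linear": [0.2,0,-0.26],"rot": [0,0,0]},
  {"linear": [0.2,0,-0.26],"rot": [0,0,0]},
  {"linear": [0.1,0,0.08],"rot": [0,-0.95,0]},
  {"linear": [0.11,0,0.07],"rot": [0,-0.95,0]},
  {"linear": [0.115,0,0.06],"rot": [0,-0.95,0]},
  {"linear": [0.12,0,0.05],"rot": [0,-0.95,0]},
  {"linear": [0.125,0,0.04],"rot": [0,-0.95,0]},
  {"linear": [0.13,0,0.03],"rot": [0,-0.95,0]},
  {"linear": [0.13,0,0.02],"rot": [0,-0.95,0]},
  {"linear": [0.13,0,0.01],"rot": [0,-0.95,0]},
  {"linear": [0,0,0],"rot": [0,0,0]},
  {"linear": [0,0,0],"rot": [0,0,0]},
])

```text
clock: 18.45
eef_pos: [0.5036, 0.0391, 0.1094]
tool_rot: [0.67, 0.742, 0.0, -0.0]
contact_force: [-0.0, 0.2, -1.8]
gripper_width: 0.04
```

```bash
python3 - <<'E'
from h import *; from cell import eyes
rep(); c=eyes.capture('scene'); im=c['image'][110:270,210:400]
w=eyes.capture('wrist')['image']
cv2.imwrite('pics/s7.png',np.hstack([cv2.resize(im,(440,370),interpolation=cv2.INTER_CUBIC),cv2.resize(w,(360,370))])[:,:,::-1])
E
```

```text
t 18.45 tcp rack [ 0.0062 -0.0665  0.1094] grasp [ 0.0062 -0.0665  0.1284] tilt 0.07 toolx [0.002 1.    0.001] tooly [ 1.    -0.002  0.   ] q [-0.46  0.51  0.37  2.03 -0.3   0.65  0.21] F [-0.   0.2 -1.8] w 0.04
```

View pics/s7.png

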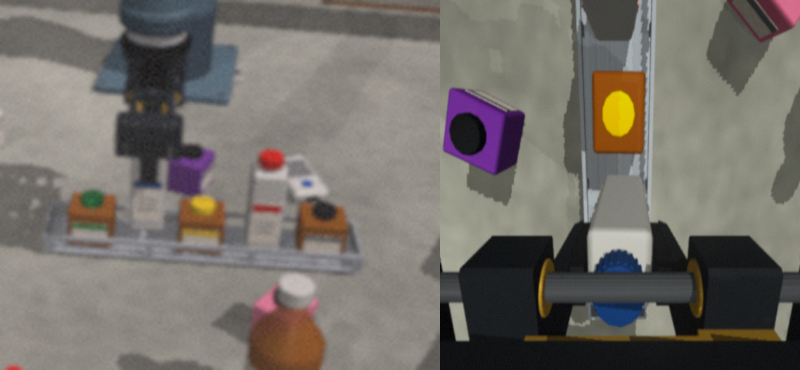

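The blue bottle hangs upright between the green and yellow caps, with clearance on both sides. Lowering.

Call:
carry_out([
  {"linear": [0,0,0.2],"rot": [0,0,0]},
  {"linear": [0,0,0.2],"rot": [0,0,0]},
  {"linear": [0,0,0.2],"rot": [0,0,0]},
  {"linear": [0,0,0.1],"rot": [0,0,0]},
  {"linear": [0,0,0.04],"rot": [0,0,0]},
  {"linear": [0,0,0],"rot": [0,0,0]},
  {"linear": [0,0,0],"rot": [0,0,0]},
])

```text
clock: 19.42
eef_pos: [0.5038, 0.0398, 0.0871]
tool_rot: [0.67, 0.742, 0.0, 0.0]
contact_force: [0.3, -0.4, -0.6]
gripper_width: 0.0407
```

Call:
carry_out([
  {"linear": [0,0,0.04],"rot": [0,0,0]},
  {"linear": [0,0,0],"rot": [0,0,0]},
  {"linear": [0,0,0.04],"rot": [0,0,0]},
  {"linear": [0,0,0],"rot": [0,0,0]},
  {"linear": [0,0,0],"rot": [0,0,0]},
])

```text
clock: 20.05
eef_pos: [0.5036, 0.0397, 0.0845]
tool_rot: [0.67, 0.742, -0.0, 0.0]
contact_force: [-0.2, -0.6, -1.8]
gripper_width: 0.0404
```

Call:
carry_out([
  {"linear": [0,0,0.04],"rot": [0,0,0]},
  {"linear": [0,0,0],"rot": [0,0,0]},
  {"linear": [0,0,0],"rot": [0,0,0]},
])

```text
clock: 20.42
eef_pos: [0.5036, 0.0397, 0.0833]
tool_rot: [0.67, 0.742, -0.0, -0.0]
contact_force: [-0.3, 0.1, -1.1]
gripper_width: 0.0403
```

Call:
carry_out([
  {"linear": [0,0,0.04],"rot": [0,0,0]},
  {"linear": [0,0,0],"rot": [0,0,0]},
  {"linear": [0,0,0],"rot": [0,0,0]},
])

```text
clock: 20.8
eef_pos: [0.5044, 0.0399, 0.0825]
tool_rot: [0.67, 0.742, 0.001, 0.001]
contact_force: [1.8, 0.1, 3.1]
gripper_width: 0.04
```

Call:
carry_out([
  {"linear": [0,0,0.02],"rot": [0,0,0]},
  {"linear": [0,0,0],"rot": [0,0,0]},
  {"linear": [0,0,0],"rot": [0,0,0]},
])

```text
clock: 21.18
eef_pos: [0.505, 0.04, 0.0822]
tool_rot: [0.67, 0.742, 0.001, 0.001]
contact_force: [2.4, 0.6, 5.5]
gripper_width: 0.0399
```

Call:
carry_out([
  {"linear": [0,0,0],"rot": [0,0,0]},
  {"linear": [0,0,0],"rot": [0,0,0]},
  {"linear": [0,0,0],"rot": [0,0,0]},
  {"linear": [0,0,0],"rot": [0,0,0]},
  {"linear": [0,0,0],"rot": [0,0,0]},
  {"linear": [0,0,0],"rot": [0,0,0]},
], gripper=-1)

```text
clock: 21.92
eef_pos: [0.5036, 0.0397, 0.0815]
tool_rot: [0.67, 0.742, -0.0, 0.0]
contact_force: [1.1, 0.1, -0.9]
gripper_width: 0.0882
```

Call:
carry_out([
  {"linear": [0,0,-0.5],"rot": [0,0,0]},
  {"linear": [0,0,-0.8],"rot": [0,0,0]},
  {"linear": [0,0,-1],"rot": [0,0,0]},
  {"linear": [0,0,-1],"rot": [0,0,0]},
  {"linear": [0,0,-1],"rot": [0,0,0]},
  {"linear": [-1,0,-1],"rot": [0,0,0]},
  {"linear": [-1,0,0],"rot": [0,0,0]},
  {"linear": [-1,0,0],"rot": [0,0,0]},
  {"linear": [-1,0,0],"rot": [0,0,0]},
  {"linear": [-1,0,0],"rot": [0,0,0]},
  {"linear": [-1,0,0],"rot": [0,0,0]},
  {"linear": [0,0,0],"rot": [0,0,0]},
])

```text
clock: 23.42
eef_pos: [0.5217, -0.142, 0.2416]
tool_rot: [0.672, 0.741, -0.0, 0.001]
contact_force: [0.2, 0.7, -1.0]
gripper_width: 0.0882
```

```bash
python3 - <<'E'
from h import *; from cell import eyes
rep(); T=eyes.capture('top'); S=eyes.capture('scene')
for n,c,b in(('top',T,(185,250,120,300)),('scene',S,(165,240,215,385))):
    h,s,v=cv2.split(hsv(c)); roi=np.zeros(h.shape,bool); roi[b[0]:b[1],b[2]:b[3]]=1
    for nm,m in(('red',((h<6)|(h>174))&(s>150)&(v>90)),('blue',(h>100)&(h<125)&(s>120)),('yel',(h>20)&(h<32)&(s>150)&(v>140)),('orange',(h>7)&(h<20)&(s>130))):
        P=L(pts(c,roi&m))
        for q in ([P] if nm!='orange' else [P[(P[:,1]>a)&(P[:,1]<d)&(P[:,2]>.05)&(P[:,2]<.062)] for a,d in((-.2,-.07),(-.05,.05),(.07,.2))]):
            if len(q): print(n,nm,len(q),np.percentile(q,[3,50,97],axis=0).round(3).tolist())
a=cv2.resize(T['image'][130:320,110:390],(400,300)); b=cv2.resize(S['image'][150:250,210:390],(400,300),interpolation=cv2.INTER_CUBIC)
cv2.imwrite('pics/s8.png',np.hstack([a,b])[:,:,::-1])
E
```

```text
t 23.43 tcp rack [ 0.0055 -0.2485  0.2416] grasp [ 0.0055 -0.2485  0.2606] tilt -0.08 toolx [ 0.006  1.    -0.001] tooly [ 1.    -0.006  0.001] q [-0.23  0.38  0.52  1.85 -0.22  0.97  0.49] F [ 0.2  0.7 -1. ] w 0.0882
top red 119 [[-0.014, 0.061, 0.129], [-0.003, 0.072, 0.132], [0.008, 0.083, 0.135]]
top blue 97 [[-0.003, -0.075, 0.129], [0.007, -0.065, 0.132], [0.017, -0.055, 0.135]]
top yel 143 [[-0.009, -0.012, 0.054], [0.003, 0.0, 0.065], [0.018, 0.012, 0.069]]
top orange 297 [[-0.019, -0.154, 0.052], [-0.003, -0.129, 0.055], [0.024, -0.107, 0.058]]
top orange 306 [[-0.02, -0.025, 0.051], [-0.004, -0.005, 0.055], [0.023, 0.023, 0.058]]
top orange 343 [[-0.025, 0.115, 0.051], [-0.006, 0.134, 0.055], [0.018, 0.165, 0.058]]
scene red 66 [[-0.009, 0.059, 0.073], [0.01, 0.069, 0.133], [0.022, 0.08, 0.135]]
scene blue 40 [[-0.11, -0.077, 0.036], [0.017, -0.066, 0.134], [0.024, 0.104, 0.136]]
scene yel 75 [[-0.003, -0.015, 0.04], [0.014, -0.004, 0.067], [0.031, 0.01, 0.069]]
scene orange 122 [[-0.007, -0.157, 0.052], [0.023, -0.13, 0.057], [0.031, -0.109, 0.059]]
scene orange 134 [[-0.009, -0.027, 0.051], [0.021, -0.006, 0.057], [0.03, 0.018, 0.06]]
scene orange 150 [[-0.017, 0.113, 0.051], [0.016, 0.133, 0.056], [0.025, 0.161, 0.059]]
```

View pics/s8.png

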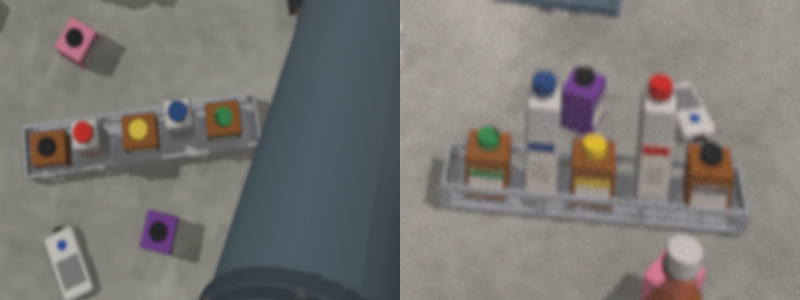

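Both bottles stand upright, with cap tops at about 134 mm (9 + 125 expected). The jars are where they started, and the arm is clear.

```bash
python3 -c "
from cell import ctrl; print(ctrl.sign_off())"
```

```text
the job is handed in; nothing more can be done
None
```

Both bottles are upright on the rack floor in their own gaps and released, red first and then blue. I gripped each one at 7 N along its leaning axis, lifted it 30 mm and turned it upright in the hand. I then lowered it in steps of about 1 mm until it touched the floor with about 5.5 N, and let go.

- **Final check:** from the top and scene cameras, both caps are at about 132–135 mm, where 134 mm is expected for a bottle standing upright. The three amber bottles are within about 2 mm of where they started, and the arm was clear. The job took about 23.5 s of the 51 s allowed.
- **Bystanders:** the purple and pink look-alikes and the meter look unmoved in the pictures, but I did not measure them. The other bystanders (strip vial, round amber bottle and carton) were not specifically checked at the end, though the arm never went near them.
- **Disagreement:** the scene camera put things about 7–10 mm further across the lane than the top camera. The wrist camera agreed with the top camera, so I used those two.

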